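# Gauge the longest kiln post

### The job

Gauge the longest of the three kiln posts that lean in the wooden rack: lay it in the V rail of the bench gauge, between the anvil under the dial and the sliding jaw (if the jaw has been left too far shut for the post, open it first), and let go of it. Then slide the jaw gently shut on the post until the dial's needle stands inside the thick black arc, never on to the end of its travel, and leave it so. Do not disturb the other two posts or the other things on the table.

Things in the scene. Friction and masses are not known exactly. Their poses are not given: they have to be found in the camera images.
- post_rack: wooden rack, fixed to the table, 165 x 185 x 116 mm (x, y, z) with three sloping V rails, low ends towards the robot. Origin: centre of its underside; x away from the robot. The rails rise at 35 degrees along the rack's +x, side by side at y = -65, 0 and +65 mm. Each post leans in one rail, its low end against a stop, its low end's centre at x = -62, z = 52 mm. The rails are narrower than the posts (34 mm) and stand clear of the base board, so fingers can straddle a post
- long_post_center (a point): centre of the longest post: plain off-white cylinder 36 mm in diameter, 140 mm long, about 0.26 kg; the frame's x axis runs along the post, up the slope at the start (35 degrees above level), y level across it. Which of the three rails it lies in varies
- middle_post_center (a point): centre of the middle post: the same, 36 mm in diameter, 112 mm long
- short_post_center (a point): centre of the short post: the same, 36 mm in diameter, 86 mm long
- gauge: steel bench gauge, fixed to the table, 105 x 305 mm base, 12 mm thick, about 91 mm high at the dial. Origin on the underside beneath the V rail's middle line; its y axis is the measuring line. At y = -168 to -122 mm stands the anvil housing with the round dial on top, a level face 62 mm across; the sliding jaw is on the +y side. A beam for the jaw runs along x = 39 to 57 mm, up to 42 mm high; nothing else stands beside the rail
- rail_center (a point): on the measuring line, where the centre of a 36 mm post comes to lie in the V rail: gauge x = 0, y = -20 mm, 55.5 mm above the table; y axis along the line, as the gauge. The rail is 34 mm wide and 148 mm long (gauge y = -89 to +59 mm). A 140 mm post laid with its centre here stands 5 mm off the anvil face at rest
- anvil_face (a point): middle of the sprung anvil's 30 mm round steel contact face, which looks along gauge +y; at rest at gauge y = -95 mm, 55.5 mm above the table. A light spring of 0.5 N per mm holds it out; it gives way 12 mm at most
- jaw_grip (a point): grip point of the square upright knob on the sliding jaw (20 x 20 mm, 44 mm tall, top at 132 mm above the table); this point is 115.5 mm above the table and 16 mm behind the jaw's contact face (towards gauge +y)
- jaw (a joint): sliding jaw, m: 0 when its face is 80 mm from the anvil face at rest, growing as it opens, to 0.100 (180 mm apart). It slides along gauge y against about 7 N of drag and stays where it is left
- needle (a joint): dial needle, rad: 0 with the anvil at rest, 0.15 rad for each mm the anvil is pressed in, end of travel 1.8. Turns clockwise from above. The thick black arc covers 0.5 to 1.3 rad (0.9 points along gauge +x)
- desk_lamp: fixed: gooseneck desk lamp to the left of the rack; its base stands near this origin, its neck and shade rise to 340 mm over the table. Keep the arm clear of it: swing past it drawn in towards the robot, with the tool high. Other fixed furniture: a round banding wheel (180 mm across, 75 mm high) in front of the middle, a drawer chest (161 mm high) at the front right, a wooden box at the front left
- silica_bottle: bystander: screw-cap bottle, 61 mm in diameter, 156 mm tall, upright; origin at its underside
- slip_bottle: bystander: squeeze bottle, 41 mm in diameter, 112 mm tall, upright, close in front of the gauge; origin at its underside
- water_pot: bystander: glazed pot, 68 mm in diameter, 63 mm tall; origin at its underside
- test_pinch_pot: bystander: small pinch pot, 60 mm in diameter, 38 mm tall, close in front of the gauge; origin at its underside
- slate_rib: bystander: flat dark oval rib, 58 x 92 x 7 mm; origin at its underside
- clay_skull: bystander: small clay skull, 83 x 56 x 59 mm; origin at its underside

How it is judged:
On the way:
1. the longest post lies in the V rail between the jaws, let go (x of long_post_center in the frame of rail_center between -0.006 and 0.006 m and z of long_post_center in the frame of rail_center between -0.006 and 0.006 m and y of long_post_center in the frame of rail_center between -0.02 and 0.06 m and angle between the x axis of long_post_center and the y axis of rail_center, either way round below 0.08 rad and contact force between the fingers and long_post below 0.05 N), for 0.2 s.
At the end, for the whole second after the job is handed in: The longest post lies at rest in the V rail (within 5 mm sideways and in height, within 0.06 rad of the measuring line), touched by both the sliding jaw and the anvil, and the needle stands inside the black arc (0.5 to 1.3 rad) with the jaw let go (value of joint needle between 0.5 and 1.3 rad and contact force between each of jaw, anvil and long_post above 0.3 N and x of long_post_center in the frame of rail_center between -0.005 and 0.005 m and z of long_post_center in the frame of rail_center between -0.005 and 0.005 m and angle between the x axis of long_post_center and the y axis of rail_center, either way round below 0.06 rad and linear speed of long_post below 0.01 m/s).
It fails at once if the needle driven to the end of its travel (value of joint needle above 1.7 rad).
It fails at once if the post struck or squeezed hard by the jaw (over 20 N) (contact force between jaw and long_post above 20 N).
It fails at once if one of the other two posts shifted by more than 15 mm (distance of any of middle_post_center, short_post_center from where it was at the start of the episode above 0.015 m).
It fails at once if a bystander shifted by more than 25 mm (distance of any of silica_bottle, slip_bottle, water_pot, test_pinch_pot, slate_rib, clay_skull from where it was at the start of the episode above 0.025 m).
It also fails if it takes over 67 s, if anything falls off the work surface, if the arm or the gripper's body presses on something with over 40 N, if the wrist force passes 120 N, or if a joint passes its speed limit or range.

### The arm

A 6-joint arm with a two-finger parallel gripper is mounted at the origin on a cart in front of the work surface, level with it; the furniture and walls round the work are solid. World frame = base frame: x ahead of the robot, y to its left, z up, the work surface at z = 0. Lengths are in m, angles in rad, forces in N, time in s.
With the tool pointing down it reaches from about 0.325 to 0.775 m from the base axis. Payload 5.5 kg.
Tool frame: the origin (TCP) lies at the very end of the fingers, on their centre line; the grasp point (between the pads) lies 19 mm behind it; z points along the fingers, y is the line along which they close (so a half turn about z gives the same grasp; the last joint's range is limited). The gripper opens to 85 mm and grips with 20 to 120 N. Pads are 22 mm wide; open, the fingers measure 114 mm over their backs; the gripper's body (76 mm by 85 mm) begins 54 mm behind the grasp point. The pads swing forward as they close: fully open they stand 13 mm farther back than shut.
Start: joints at [-0.057, 0.091, 1.231, -0, 1.82, -0.057], TCP at [0.6, -0, 0.231] pointing down, gripper open.
Joint ranges: [-2.87, 2.87], [-0.86, 2.18], [0.17, 2.46], [-1.51, 4.65], [0.06, 2.69], [-2.65, 2.65]. Speed limits (rad/s): [2.57, 2.57, 3.01, 3.14, 3.14, 3.14].

### API

Orientations are given as [roll, pitch, yaw] about the fixed x, y, z axes, in that order (R = Rz(yaw) Ry(pitch) Rx(roll)).
In Python, from workcell import ctrl gives the robot as it stands.
- The arm moves only by the tool move_arm, never from a script. Its argument "motion" is text: rows parted by semicolons, each of 7 numbers parted by spaces: the shift along the tool's x, y, z as a fraction of full scale, then the turn, a rotation vector about the tool's x, y, z as a fraction of full scale, then the opening, from 0 (shut) to 1 (fully open). In form: tx ty tz rx ry rz jaw; .... A call has 1 to 8 rows; each row shifts and turns the commanded pose from where the row before left it, along the tool's axes as they then stand; what a row does not reach is not made up. Full scale, the value 1, is 0.1 m for a shift and 180 degrees for a turn. A row lasts 1/10 s, in which the tool goes at most 50 mm and 8.59 degrees, less where a joint would pass 70% of its speed; a pose out of reach is approached as far as the arm can. A call with a number of a shift or a turn outside -1 to 1 is refused whole. A call with a gripper value outside its range is refused whole. The fingers move at their own pace and stop on an object; the grip force is fixed at half the most. Time passes only in rows, so rows that do not move let the fingers close. It gives the time, the measured TCP pose, the force, the opening and the grip force at its end, in the units of the state.
- ctrl.sense(): the state, without advancing time (a new reading comes with each control period).
- ctrl.get_image(name): name is "scene" or "side" or "wrist"; returns a dict with "img" (400x640x3 uint8, red, green, blue), "camera_matrix" (3x3 intrinsics, pixels), "camera_from_world" (4x4, takes a point from world to camera coordinates). Camera axes: x right, y down, z forward; pixel columns grow to the right and rows downward; lengths in m; the calibration is good to about 2 mm. A picture is of the moment at which its call begins. There is no depth.
- ctrl.hand_in(): hands the job in; it is judged then, once.
The state is a dict: "time_s": time; "qpos": joint angles; "dq": joint speeds; "joint_efforts": joint torques, N m; "position": TCP position; "ee_rot": TCP orientation; "force": force on the tool from outside, world axes, zero at the start; "wrist_torque": the same for the moment, N m; "gripper_width": finger opening in m; "gripper_force": force on a finger pad.
Only numpy, scipy, OpenCV 4.12 (cv2) and the standard library are available. Lean on these libraries where they do the work, as an engineer would, in place of code of your own. Each camera call takes 0.05 s, during which the arm holds its last target. There are 200 camera calls.

## Working session

There is one attempt and no reset: what is moved stays moved. The work goes in short steps, Python scripts to look and compute and a tool call to move; the robot and the scene stay as the last step left them, time stands still between calls to the robot, and variables do not carry over. Pictures are saved under pics/ and viewed, at most 10 in all, crops included, and the job is handed in when it is done.

Besides the shell and the picture viewer there is one more tool, called after "Call:" as name(argument=value, ...) on one line, values as JSON. move_arm: Moves the arm, as the interface text tells. Its arguments: {"type":"object","properties":{"motion":{"type":"string"}},"required":["motion"]}

```bash
mkdir -p pics; ls
cat > h.py <<'E'
import numpy as np, cv2
from workcell import ctrl
def grab(name,save=None):
    d=ctrl.get_image(name)
    if save: cv2.imwrite('pics/'+save,d['img'][:,:,::-1])
    return d
def ray(d,u,v):
    K=np.array(d['camera_matrix']);T=np.array(d['camera_from_world'])
    R=T[:3,:3];c=-R.T@T[:3,3]
    return c,R.T@np.linalg.solve(K,[u,v,1.])
def onz(d,u,v,z):
    c,r=ray(d,u,v);return c+r*(z-c[2])/r[2]
def proj(d,p):
    K=np.array(d['camera_matrix']);T=np.array(d['camera_from_world'])
    q=K@(T[:3,:3]@np.array(p)+T[:3,3]);return q[:2]/q[2]
E
python3 - <<'E'
from h import *
import pickle
a=grab('scene','scene.png');b=grab('side','side.png');c=grab('wrist','wrist.png')
pickle.dump((a,b,c),open('d.pkl','wb'))
for d in(a,b,c):
  print(ray(d,320,200))
print(ctrl.sense())
E
```

```text
pics
(array([-0.58006542,  0.55025028,  0.88845035]), array([ 0.74958239, -0.36149483, -0.55460885]))
(array([ 1.46319753, -0.19941012,  1.25768384]), array([-0.61476992,  0.1576322 , -0.77290765]))
(array([0.60086733, 0.07417959, 0.37298854]), array([-0.01149887, -0.28351973, -0.95898814]))
{'time_s': 0.15, 'qpos': array([-5.66916054e-02,  9.17266130e-02,  1.23163370e+00,  1.33449925e-05,
        1.81978678e+00, -5.66903826e-02]), 'dq': array([ 2.20337327e-04, -1.16705297e-03, -1.96467318e-03, -1.49559986e-03,
       -1.04660330e-03,  5.61971537e-05]), 'joint_efforts': array([ 1.18562282e-03, -4.59372532e+01, -4.18527281e+01, -2.23398712e-05,
        9.54780931e-03, -9.16542831e-06]), 'position': array([5.99787257e-01, 1.97465906e-05, 2.30372442e-01]), 'ee_rot': array([-3.14004144e+00, -1.00992486e-04,  1.57079830e+00]), 'force': array([-0.36171509, -0.11420704, -0.34513179]), 'wrist_torque': array([-0.01088102,  0.01280843,  0.00242925]), 'gripper_force': 0.0, 'gripper_width': 0.0852907830899615}
```

View pics/scene.png

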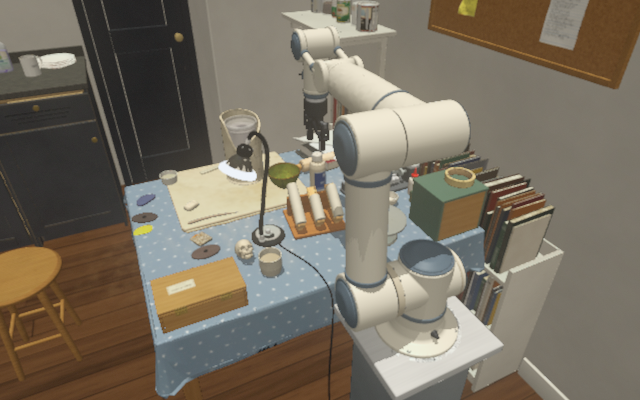

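View pics/side.png

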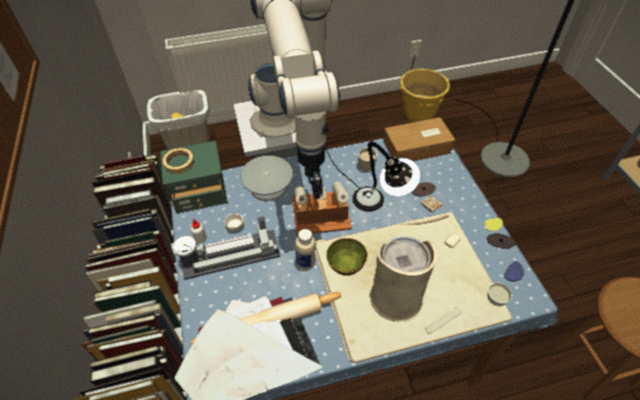

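The scene view shows the rack with posts at about (285-345, 180-235). In the side view the gauge is at (175-280, 215-275) with its dial on the left, the rack is at (295-350, 180-232), and the lamp is at (370, 195). I'll zoom in on both.

Run:
```python
import cv2,numpy as np
s=cv2.imread('pics/scene.png');d=cv2.imread('pics/side.png');w=cv2.imread('pics/wrist.png')
up=lambda i,a,b:cv2.resize(i,(a,b),interpolation=cv2.INTER_CUBIC)
A=up(s[170:240,275:355],400,350)   # x5
B=up(d[170:240,280:360],400,350)
C=up(d[210:280,165:285],600,350)[:, :]
top=np.hstack([A,B]); C=up(d[205:285,165:285],375,250); W=up(w,400,250)
bot=np.hstack([C,W,np.zeros((250,25,3),np.uint8)])
cv2.imwrite('pics/m1.png',np.vstack([top,bot]))
```

```text
(no output)
```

View pics/m1.png

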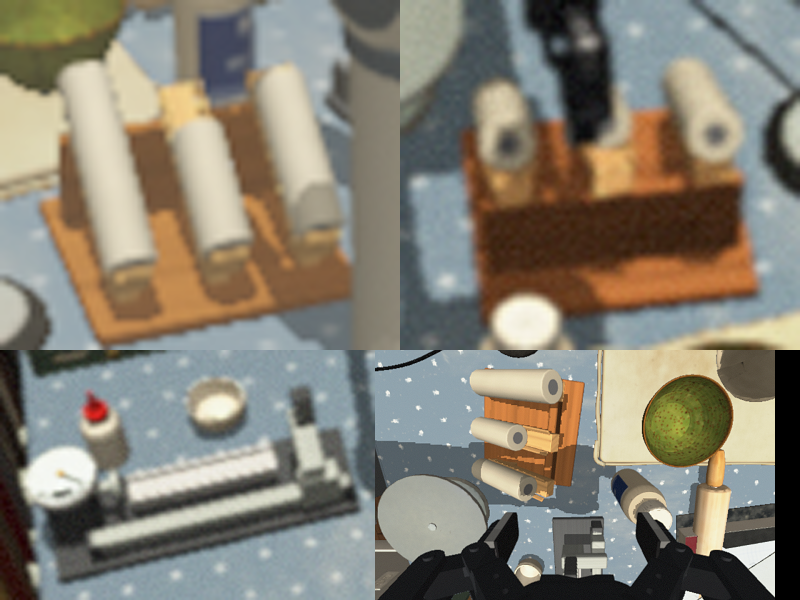

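The montage shows that the longest post is the one at +y (nearest the lamp), the short post is in the middle and the middle post is at -y. I'll compute the poses from the end-face centres, dial and knob.

Run:
```python
from h import *
import pickle
a,b,c=pickle.load(open('d.pkl','rb'))
w=c['img'];g=cv2.cvtColor(w,cv2.COLOR_RGB2GRAY).astype(int)
E=[]
for (mx,my),L in(((552,387),.14),((517,437),.086),((527,487),.112)):
    u,v=int((mx-375)*1.6),int((my-350)*1.6)
    sub=w[v-11:v+12,u-11:u+12].astype(int);gg=sub.sum(2)/3
    m=gg<gg.min()+25
    ys,xs=np.nonzero(m); uu,vv=u-11+xs.mean(),v-11+ys.mean()
    p=onz(c,uu,vv,.052+L*np.sin(np.radians(35)));E.append(p);print((uu,vv),m.sum(),p.round(4))
for L,p in zip((.14,.086,.112),E): print('low', p-np.array([L*np.cos(np.radians(35)),0,0]))
# dial: white blob in side
s=b['img'].astype(int)
sub=s[225:275,165:215];m=(sub.min(2)>165).astype(np.uint8)
n,l,st,ce=cv2.connectedComponentsWithStats(m);i=1+np.argmax(st[1:,4]);print(st[i],ce[i]+[165,225])
D=onz(b,*(ce[i]+[165,225]),.091);K=onz(b,262,218.4,.132)
print(D,K,np.linalg.norm((K-D)[:2]),np.degrees(np.arctan2(*(K-D)[[1,0]])))
cv2.imwrite('pics/m2.png',np.vstack([cv2.resize(w[20:270,150:330,::-1],None,fx=2,fy=2)[:350],cv2.resize(w[280:400,150:330,::-1],None,fx=2,fy=2)]))
```

```text
(np.float64(284.3886925795053), np.float64(59.081272084805654)) 283 [0.5737 0.104  0.1323]
(np.float64(228.09302325581396), np.float64(140.4)) 215 [0.5211 0.0455 0.1013]
(np.float64(244.60638297872342), np.float64(222.2872340425532)) 188 [ 0.5337 -0.0216  0.1162]
low [0.45897858 0.10400966 0.1323007 ]
low [0.45070082 0.04548129 0.10132757]
low [ 0.44197864 -0.02158349  0.11624056]
[  7  10  24  20 330] [183.51515152 244.50909091]
[ 0.59198373 -0.40461734  0.091     ] [ 0.59011719 -0.15853889  0.132     ] 0.24608552792607388 90.43458721130764
```

View pics/m2.png

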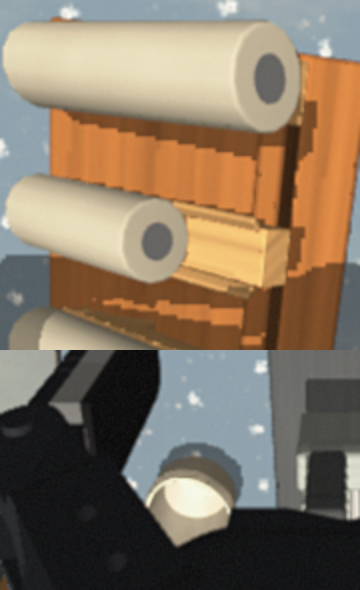

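The long post's dark end centre is at wrist pixel (285, 59), so its centre is about (0.517, 0.112, 0.092) and the rack yaw is about -7.7°. The gauge yaw is about 0, with its dial near (0.592, -0.405), and the jaw looks nearly fully open. Next I turn the tool.

Call:
move_arm(motion="0 0 0 0 0 -0.0457 0.6; 0 0 0 0 0 -0.0457 0.6; 0 0 0 0 0 -0.0457 0.6; 0 0 0 0 0 -0.0457 0.6; 0 0 0 0 0 -0.0457 0.6; 0 0 0 0 0 -0.0457 0.6; 0 0 0 0 0 -0.0457 0.6; 0 0 0 0 0 -0.0457 0.6")

```text
time_s: 0.95
position: [0.5999, 0.0, 0.2308]
ee_rot: [-3.141, -0.001, 2.725]
force: [0.1, 0.7, 0.1]
gripper_width: 0.0509
gripper_force: 0.0
```

Call:
move_arm(motion="0 0 0 0 0 -0.0457 0.6; 0 0 0 0 0 -0.0457 0.6; 0 0 0 0 -0.0389 0 0.6; 0 0 0 0 -0.0389 0 0.6; 0 0 0 0 -0.0389 0 0.6; 0 0 0 0 -0.0389 0 0.6; 0 0 0 0 -0.0389 0 0.6; 0 0 0 0 0 0 0.6")

```text
time_s: 1.75
position: [0.5964, 0.0005, 0.2255]
ee_rot: [-3.141, 0.605, 3.008]
force: [0.4, 0.7, -0.7]
gripper_width: 0.051
gripper_force: 0.0
```

```bash
cat >> h.py <<'E'
from scipy.spatial.transform import Rotation as Ro
def Rt(s=None): s=s or ctrl.sense(); return Ro.from_euler('xyz',s['ee_rot']).as_matrix()
def goto(p,Rtarget=None):
    s=ctrl.sense();R=Rt(s)
    print('shift(tool,0.1m units)',(R.T@(np.array(p)-s['position'])/.1).round(3))
    if Rtarget is not None: print('turn(180deg units)',(Ro.from_matrix(R.T@Rtarget).as_rotvec()/np.pi).round(4))
E
python3 - <<'E'
from h import *
s=ctrl.sense();R=Rt();print(s['position'],s['gripper_width'],s['qpos']);print(R.round(3))
C=np.array([.517,.1117,.0921])
goto(C+R[:,2]*(.014-.09))
E
```

```text
[5.96429869e-01 5.29665891e-04 2.25515447e-01] 0.05104803324237085 [-0.01806746 -0.45235972  1.82775506 -0.07255856  1.16519116 -1.4466865 ]
[[-0.815  0.134  0.564]
 [ 0.11   0.991 -0.077]
 [-0.569 -0.001 -0.822]]
shift(tool,0.1m units) [ 1.528  0.996 -0.196]
```

Call:
move_arm(motion="0 0 -0.4 0 0 0 0.6; 0.3 0.2 0 0 0 0 0.6; 0.3 0.2 0 0 0 0 0.6; 0.3 0.2 0 0 0 0 0.6; 0.3 0.2 0 0 0 0 0.6; 0.33 0.2 0 0 0 0 0.6; 0 0 0 0 0 0 0.6; 0 0 0 0 0 0 0.6")

```text
time_s: 2.55
position: [0.4669, 0.1198, 0.1776]
ee_rot: [-3.141, 0.611, 3.009]
force: [-0.4, 0.3, 0.8]
gripper_width: 0.0516
gripper_force: 0.0
```

Run:
```python
from h import *
import pickle
d=grab('wrist','w2.png');s=ctrl.sense();print(s['position'],s['ee_rot'],s['gripper_width'])
pickle.dump((d,s),open('w2.pkl','wb'))
R=Rt();a=-R[:,0];C=np.array([.517,.1117,.0921])
for t in(-.07,0,.07): print(proj(d,C+a*t))
```

```text
[0.46741297 0.11912285 0.17817033] [3.14146578 0.61182723 3.00668094] 0.05152712090928706
[321.66978983  99.18618678]
[321.64479028 193.86799113]
[321.62356812 274.24352503]
```

View pics/w2.png

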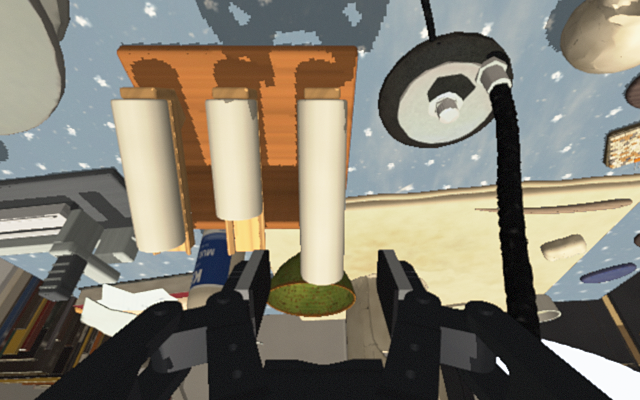

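The long post runs from (322, 99) to (322, 280), centred between the fingers, and both neighbouring posts and the lamp neck (510, 200) are clear. I'm advancing and gripping.

Call:
move_arm(motion="0.06 0 0.2 0 0 0 0.6; 0 0 0.25 0 0 0 0.6; 0 0 0.25 0 0 0 0.6; 0 0 0.25 0 0 0 0.6; 0 0 0.18 0 0 0 0.6; 0 0 0 0 0 0 0.6; 0 0 0 0 0 0 0.6")

```text
time_s: 3.3
position: [0.5268, 0.1099, 0.0813]
ee_rot: [-3.141, 0.611, 3.004]
force: [-0.5, 0.2, 0.0]
gripper_width: 0.0511
gripper_force: 0.0
```

Call:
move_arm(motion="0 0 0 0 0 0 0.2; 0 0 0 0 0 0 0.2; 0 0 0 0 0 0 0.2; 0 0 0 0 0 0 0.2; 0 0 0 0 0 0 0.2; 0 0 0 0 0 0 0.2")

```text
time_s: 3.9
position: [0.5266, 0.1107, 0.0827]
ee_rot: [3.142, 0.614, 3.006]
force: [-4.4, -4.5, 5.6]
gripper_width: 0.0342
gripper_force: 59.8
```

Call:
move_arm(motion="0 0 -0.2 0 0 0 0.2; 0 0 -0.25 0 0 0 0.2; 0 0 -0.25 0 0 0 0.2; 0 0 -0.25 0 0 0 0.2; 0 0 -0.25 0 0 0 0.2; 0 0 0 0 0.0389 0 0.2; 0 0 0 0 0.0389 0 0.2; 0 0 0 0 0.0389 0 0.2")

```text
time_s: 4.7
position: [0.4572, 0.1211, 0.1798]
ee_rot: [3.139, 0.242, 3.008]
force: [0.4, 1.2, -3.6]
gripper_width: 0.0337
gripper_force: 61.3
```

Call:
move_arm(motion="0 0 0 0 0.0389 0 0.2; 0 0 0 0 0.0389 0 0.2; 0 0 -0.3 0 0 0 0.2; 0 0 -0.3 0 0 0 0.2; 0 0 -0.2 0 0 0 0.2; 0 0 0 0 0 0 0.2; 0 0 0 0 0 0 0.2")

```text
time_s: 5.4
position: [0.4576, 0.1205, 0.2579]
ee_rot: [3.141, -0.0, 3.007]
force: [0.6, -0.9, -3.8]
gripper_width: 0.0343
gripper_force: 61.3
```

Run:
```python
from h import *
s=ctrl.sense();print(s['position'],s['ee_rot'],s['gripper_width'],s['gripper_force'],s['force'])
goto([.56,-.10,.27],np.array([[0,1,0],[1,0,0],[0,0,-1.]]))
```

```text
[0.45761022 0.12047763 0.25786575] [ 3.14148150e+00 -1.59656208e-04  3.00702153e+00] 0.03427628386142685 61.34174108505249 [ 0.57185337 -0.9045051  -3.79879059]
shift(tool,0.1m units) [-1.31  -2.047 -0.122]
turn(180deg units) [-0.000e+00 -1.000e-04  4.572e-01]
```

Call:
move_arm(motion="-0.19 -0.29 -0.02 0 0 0 0.2; -0.19 -0.29 -0.02 0 0 0 0.2; -0.19 -0.29 -0.02 0 0 0 0.2; -0.19 -0.29 -0.02 0 0 0 0.2; -0.19 -0.29 -0.02 0 0 0 0.2; -0.19 -0.29 -0.02 0 0 0 0.2; -0.17 -0.31 0 0 0 0 0.2; 0 0 0 0 0 0.0457 0.2")

```text
time_s: 6.2
position: [0.56, -0.1041, 0.2666]
ee_rot: [-3.14, -0.005, 2.858]
force: [0.0, 0.9, -2.7]
gripper_width: 0.0344
gripper_force: 61.4
```

Call:
move_arm(motion="0 0 0 0 0 0.0457 0.2; 0 0 0 0 0 0.0457 0.2; 0 0 0 0 0 0.0457 0.2; 0 0 0 0 0 0.0457 0.2; 0 0 0 0 0 0.0457 0.2; 0 0 0 0 0 0.0457 0.2; 0 0 0 0 0 0.0457 0.2; 0 0 0 0 0 0.0457 0.2")

```text
time_s: 7.0
position: [0.5593, -0.1001, 0.2678]
ee_rot: [-3.138, -0.001, 1.709]
force: [-0.8, 0.6, -3.9]
gripper_width: 0.0344
gripper_force: 61.3
```

Call:
move_arm(motion="0 0 0 0 0 0.0457 0.2; 0 0 0 0 0 0 0.2; 0 0 0 0 0 0 0.2")

```text
time_s: 7.3
position: [0.5595, -0.1003, 0.2689]
ee_rot: [-3.139, -0.001, 1.575]
force: [-0.5, -0.3, -2.9]
gripper_width: 0.0337
gripper_force: 61.4
```

Run:
```python
from h import *
import pickle
d=grab('wrist','w3.png');b=grab('side','s3.png');s=ctrl.sense();print(s['position'],s['ee_rot'],s['gripper_width'],s['gripper_force'])
pickle.dump((d,b,s),open('w3.pkl','wb'))
cv2.imwrite('pics/m3.png',np.vstack([d['img'][:,:,::-1],np.hstack([cv2.resize(b['img'][205:285,165:285,::-1],(300,200)),np.zeros((200,340,3),np.uint8)])]))
```

```text
[ 0.55968063 -0.10037179  0.26962982] [-3.14030372e+00 -3.24214713e-04  1.57374944e+00] 0.03426929715583162 61.3672935962677
```

View pics/m3.png

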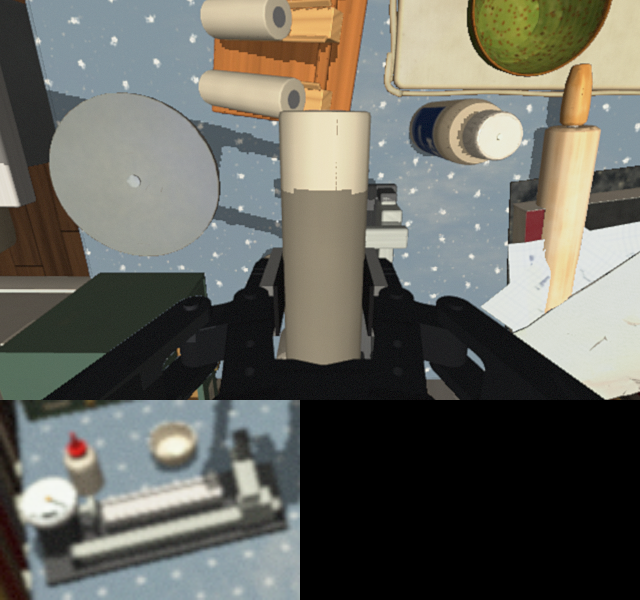

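The held post hides the gauge's middle line; the jaw is just visible at (388, 200). I'll side-step to x = 0.50, y = -0.20 to see the gauge beside the post.

Call:
move_arm(motion="-0.25 -0.15 0 0 0 0 0.2; -0.25 -0.15 0 0 0 0 0.2; -0.25 -0.15 0 0 0 0 0.2; -0.25 -0.15 0 0 0 0 0.2; 0 0 0 0 0 0 0.2; 0 0 0 0 0 0 0.2")

```text
time_s: 8.0
position: [0.4997, -0.2008, 0.2705]
ee_rot: [3.141, -0.0, 1.571]
force: [0.2, 0.3, -2.3]
gripper_width: 0.0344
gripper_force: 61.5
```

Run:
```python
from h import *
import pickle
d=grab('wrist','w4.png');s=ctrl.sense();print(s['position'],s['ee_rot'])
pickle.dump((d,s),open('w4.pkl','wb'))
```

```text
[ 0.50001611 -0.20025643  0.27045543] [ 3.14140958e+00 -4.79933323e-04  1.57167904e+00]
```

View pics/w4.png

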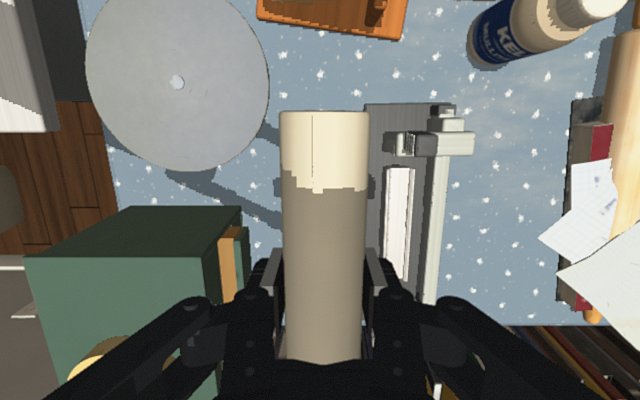

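The gauge is now visible: the white V rail spans u of 388-414 from v = 167 down, the knob top is at about (405, 143), and the base's far corners are at (365, 104) and (456, 104).

Run:
```python
from h import *
import pickle
d,s=pickle.load(open('w4.pkl','rb'));im=d['img']
cv2.imwrite('pics/c4.png',cv2.resize(im[95:310,355:485,::-1],None,fx=2.75,fy=2.75,interpolation=cv2.INTER_CUBIC))
g=cv2.cvtColor(im,cv2.COLOR_RGB2GRAY)
for v in(180,200,220,240,260,275):
    r=g[v,370:450].astype(int);w=np.nonzero(r>190)[0]+370
    big=np.nonzero(abs(np.diff(r))>25)[0]+370
    print(v,big.tolist())
for n,u,v,z in(('baseL',365,104,.012),('baseR',456,104,.012),('knob',405,143,.132)): print(n,onz(d,u,v,z).round(4))
```

```text
180 [381, 385, 386, 388, 389, 408, 409, 413, 414, 424, 432, 433, 447]
200 [380, 384, 385, 387, 389, 406, 408, 410, 412, 422, 430, 431, 445]
220 [379, 383, 384, 386, 388, 405, 406, 410, 411, 422, 428, 429, 430, 443]
240 [378, 382, 383, 385, 387, 404, 405, 407, 409, 410, 420, 426, 427, 428, 441]
260 [378, 386, 387, 388, 389, 403, 404, 408, 418, 425, 426, 438, 439]
275 [370, 383, 395, 396, 397, 402, 403, 407, 416, 423, 424, 425, 437, 445, 446]
baseL [ 0.5503 -0.1259  0.012 ]
baseR [ 0.6587 -0.1258  0.012 ]
knob [ 0.5713 -0.1583  0.132 ]
```

View pics/c4.png

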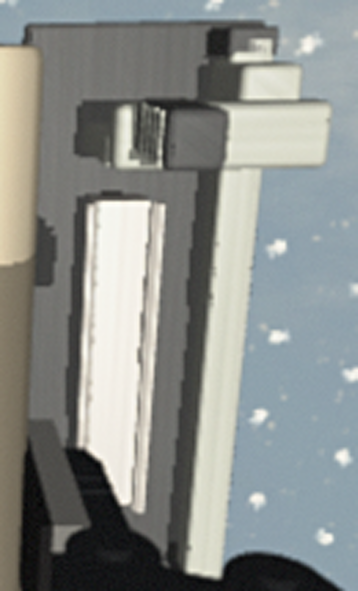

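Run:
```python
from h import *
import pickle
d,s=pickle.load(open('w4.pkl','rb'))
for v,l,r,b1,b2 in((180,385.5,414,433,447.5),(200,384.5,412,431,445.5),(220,383.5,411,429.5,443.5),(240,382.5,409.5,427.5,441.5)):
    L,Rr=onz(d,l,v,.047),onz(d,r,v,.047);A,B=onz(d,b1,v,.042),onz(d,b2,v,.042)
    print(L[:2].round(4),Rr[0].round(4),'mid',((L+Rr)/2)[0].round(4),'w',(Rr-L)[0].round(4),'beam-48',A[0].round(4),B[0].round(4),((A+B)/2-.048)[0].round(4))
up=lambda cx,cy,z:onz(d,355+cx/2.75,95+cy/2.75,z).round(4)
print('knob L/R front',up(207,60,.132),up(250,60,.132),'back',up(207,28,.132),up(277,28,.132))
print('rail +y end',up(125,200,.047),'base end left',up(30,25,.012))
```

```text
[ 0.5731 -0.2105] 0.6063 mid 0.5897 w 0.0331 beam-48 0.6301 0.6472 0.5907
[ 0.5734 -0.2347] 0.606 mid 0.5897 w 0.0326 beam-48 0.6302 0.6476 0.5909
[ 0.5736 -0.2599] 0.6068 mid 0.5902 w 0.0332 beam-48 0.6309 0.648 0.5915
[ 0.5738 -0.2861] 0.6071 mid 0.5904 w 0.0333 beam-48 0.631 0.6485 0.5917
knob L/R front [ 0.5909 -0.1364  0.132 ] [ 0.6041 -0.1364  0.132 ] back [ 0.59  -0.127  0.132] [ 0.6113 -0.127   0.132 ]
rail +y end [ 0.5895 -0.196   0.047 ] base end left [ 0.5514 -0.126   0.012 ]
```

Call:
move_arm(motion="-0.24 0.25 0 0 0 0 0.2; -0.24 0.25 0 0 0 0 0.2; -0.24 0.25 0 0 0 0 0.2; 0 0.15 0 0 0 0 0.2; 0 0 0.35 0 0 0 0.2; 0 0 0.35 0 0 0 0.2; 0 0 0 0 0 0 0.2; 0 0 0 0 0 0 0.2")

```text
time_s: 8.85
position: [0.59, -0.2714, 0.2]
ee_rot: [-3.14, -0.001, 1.572]
force: [-0.2, 0.5, -2.4]
gripper_width: 0.0344
gripper_force: 61.4
```

Run:
```python
from h import *
import pickle
a,b,c=pickle.load(open('d.pkl','rb'))
print('slip',onz(b,195.5,221,.112),'pinch',onz(b,165+215/3.125,205+55/3.125,.03))
d=grab('side','s5.png');s=ctrl.sense();print(s['position'],s['ee_rot'],s['force'])
goto([.5905,-.2725,.046])
```

```text
slip [ 0.52916778 -0.35816832  0.112     ] pinch [ 0.50307421 -0.2478129   0.03      ]
[ 0.59065042 -0.2720058   0.20242903] [3.13986491e+00 7.37997280e-04 1.57211097e+00] [-0.44832138  0.26910435 -2.97870244]
shift(tool,0.1m units) [-0.004 -0.004  1.564]
```

Call:
move_arm(motion="0 0 0.35 0 0 0 0.2; 0 0 0.35 0 0 0 0.2; 0 0 0.3 0 0 0 0.2; 0 0 0.2 0 0 0 0.2; 0 0 0.15 0 0 0 0.2; 0 0 0.08 0 0 0 0.2; 0 0 0.08 0 0 0 0.2; 0 0 0 0 0 0 0.2")

```text
time_s: 9.7
position: [0.5901, -0.2726, 0.0498]
ee_rot: [3.141, 0.0, 1.571]
force: [-0.5, -0.3, -3.5]
gripper_width: 0.0344
gripper_force: 61.8
```

Call:
move_arm(motion="0 0 0.03 0 0 0 0.2; 0 0 0.02 0 0 0 0.2; 0 0 0 0 0 0 0.2; 0 0 0 0 0 0 0.2")

```text
time_s: 10.1
position: [0.5901, -0.2726, 0.0449]
ee_rot: [3.141, 0.0, 1.571]
force: [-0.0, 0.3, -2.9]
gripper_width: 0.0338
gripper_force: 61.8
```

Call:
move_arm(motion="0 0 0.015 0 0 0 0.2; 0 0 0 0 0 0 0.2; 0 0 0 0 0 0 0.2")

```text
time_s: 10.4
position: [0.5899, -0.2726, 0.0434]
ee_rot: [3.141, 0.0, 1.571]
force: [-0.4, -0.3, -1.0]
gripper_width: 0.0343
gripper_force: 61.8
```

Call:
move_arm(motion="0 0 0.01 0 0 0 0.2; 0 0 0 0 0 0 0.2; 0 0 0 0 0 0 0.2")

```text
time_s: 10.7
position: [0.5902, -0.2727, 0.043]
ee_rot: [3.141, 0.001, 1.571]
force: [-2.8, 0.6, 2.5]
gripper_width: 0.0342
gripper_force: 62.3
```

Call:
move_arm(motion="0 0 0 0 0 0 0.53; 0 0 0 0 0 0 0.53; 0 0 0 0 0 0 0.53; 0 0 0 0 0 0 0.53; 0 0 -0.2 0 0 0 0.53; 0 0 -0.3 0 0 0 0.53; 0 0 -0.4 0 0 0 0.53; 0 0 -0.4 0 0 0 0.53")

```text
time_s: 11.5
position: [0.5896, -0.2723, 0.1727]
ee_rot: [-3.14, -0.001, 1.571]
force: [0.8, -0.0, 0.8]
gripper_width: 0.0449
gripper_force: 0.0
```

Call:
move_arm(motion="0.25 0 -0.2 0 0 0 0.53; 0.25 0 0 0 0 0 0.53; 0.1 0 0 0 0 0 0.53; 0 0 0 0 0 0 0.53; 0 0 0 0 0 0 0.53")

```text
time_s: 12.0
position: [0.5896, -0.2129, 0.1908]
ee_rot: [-3.14, -0.0, 1.571]
force: [-0.5, -0.6, 0.3]
gripper_width: 0.0454
gripper_force: 0.0
```

Run:
```python
from h import *
import pickle
d=grab('wrist','w6.png');b=grab('side','s6.png');s=ctrl.sense();print(s['position'],s['ee_rot'],s['gripper_width'],s['force'])
pickle.dump((d,b,s),open('w6.pkl','wb'))
cv2.imwrite('pics/m6.png',np.vstack([d['img'][:,:,::-1],np.hstack([cv2.resize(b['img'][205:285,165:285,::-1],(300,200),interpolation=2),np.zeros((200,340,3),np.uint8)])]))
```

```text
[ 0.58954997 -0.21339163  0.19088321] [-3.13988644e+00 -2.13340837e-04  1.56989581e+00] 0.04542821330339989 [-0.23911794  0.11267174  0.98736613]
```

View pics/m6.png

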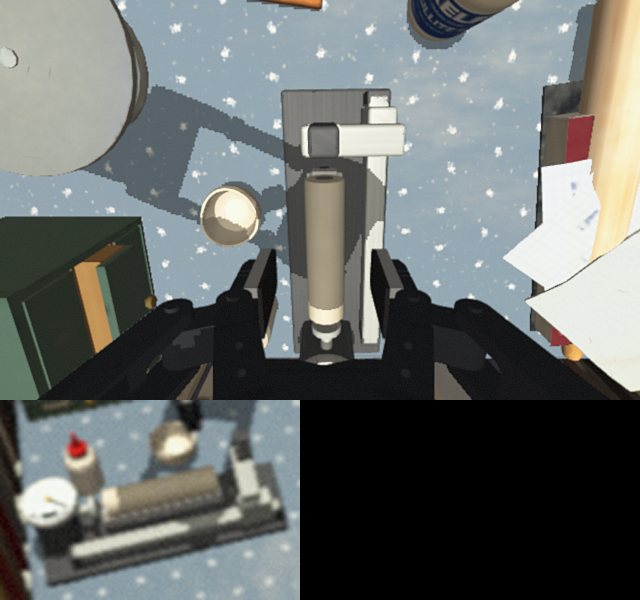

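The post lies in the rail from (325, 175) to (325, 322), with the anvil below at (325, 335). The knob top is the dark square centred at (324, 140), and the jaw is open.

Run:
```python
from h import *
import pickle
d,b,s=pickle.load(open('w6.pkl','rb'))
print('knob L',onz(d,309,140,.132),'R',onz(d,340,140,.132),'far/near',onz(d,324,123,.132)[1],onz(d,324,157,.132)[1])
print('post +y end top',onz(d,325,177,.0735),' -y end',onz(d,325,322,.0735))
print('base ends',onz(d,282,90,.012),onz(d,391,90,.012))
```

```text
knob L [ 0.58154257 -0.15972492  0.132     ] R [ 0.60068193 -0.15969581  0.132     ] far/near -0.1495087591609194 -0.1702279484148872
post +y end top [ 0.59172532 -0.19587428  0.0735    ]  -y end [ 0.59214523 -0.33667051  0.0735    ]
base ends [ 0.55117199 -0.12572663  0.012     ] [ 0.65391672 -0.12560297  0.012     ]
```

Call:
move_arm(motion="0.25 0.015 0 0 0 0 0.53; 0.28 0 0 0 0 0 0.53; 0 0 0 0 0 0 0.53; 0 0 0.3 0 0 0 0.53; 0 0 0.3 0 0 0 0.53; 0 0 0.2 0 0 0 0.53; 0 0 0.1 0 0 0 0.53; 0 0 0 0 0 0 0.53")

```text
time_s: 12.9
position: [0.5904, -0.1602, 0.0999]
ee_rot: [-3.138, -0.001, 1.57]
force: [-0.6, -1.6, -0.3]
gripper_width: 0.0453
gripper_force: 0.0
```

Call:
move_arm(motion="0 0 0 0 0 0 0.1; 0 0 0 0 0 0 0.1; 0 0 0 0 0 0 0.1; 0 0 0 0 0 0 0.1; 0 0 0 0 0 0 0.1; 0 0 0 0 0 0 0.1; 0 0 0 0 0 0 0.1")

```text
time_s: 13.6
position: [0.5895, -0.1602, 0.1041]
ee_rot: [-3.138, 0.001, 1.571]
force: [-12.2, 0.2, 5.0]
gripper_width: 0.019
gripper_force: 61.3
```

Call:
move_arm(motion="-0.02 0 0 0 0 0 0.1; -0.02 0 0 0 0 0 0.1; -0.02 0 0 0 0 0 0.1; -0.02 0 0 0 0 0 0.1; -0.02 0 0 0 0 0 0.1; -0.02 0 0 0 0 0 0.1; -0.02 0 0 0 0 0 0.1; -0.02 0 0 0 0 0 0.1")

```text
time_s: 14.4
position: [0.5897, -0.174, 0.104]
ee_rot: [-3.138, -0.002, 1.572]
force: [-12.6, 7.3, 5.9]
gripper_width: 0.019
gripper_force: 61.3
```

Call:
move_arm(motion="-0.01 0 0 0 0 0 0.1; -0.01 0 0 0 0 0 0.1; -0.01 0 0 0 0 0 0.1; -0.01 0 0 0 0 0 0.1; -0.01 0 0 0 0 0 0.1; -0.01 0 0 0 0 0 0.1; -0.01 0 0 0 0 0 0.1; -0.01 0 0 0 0 0 0.1")

```text
time_s: 15.2
position: [0.5898, -0.1821, 0.1041]
ee_rot: [-3.138, -0.002, 1.572]
force: [-12.1, 7.2, 6.3]
gripper_width: 0.0187
gripper_force: 61.3
```

Call:
move_arm(motion="-0.01 0 0 0 0 0 0.1; -0.01 0 0 0 0 0 0.1; -0.01 0 0 0 0 0 0.1; -0.01 0 0 0 0 0 0.1; -0.01 0 0 0 0 0 0.1; -0.01 0 0 0 0 0 0.1; 0 0 0 0 0 0 0.1; 0 0 0 0 0 0 0.1")

```text
time_s: 16.0
position: [0.5899, -0.1874, 0.1041]
ee_rot: [-3.138, -0.003, 1.573]
force: [-11.9, 8.5, 5.3]
gripper_width: 0.0189
gripper_force: 61.3
```

Run:
```python
from h import *
import pickle
b=grab('side');d=grab('wrist','w7.png');s=ctrl.sense();print(s['position'],s['force'])
pickle.dump((d,b,s),open('w7.pkl','wb'))
cv2.imwrite('pics/m7.png',np.hstack([cv2.resize(b['img'][225:275,165:235,::-1],(420,300),interpolation=2),cv2.resize(d['img'][140:390,230:430,::-1],(240,300))]))
```

```text
[ 0.58988644 -0.18739612  0.10408102] [-11.24313188   8.61935303   5.71667482]
```

View pics/m7.png

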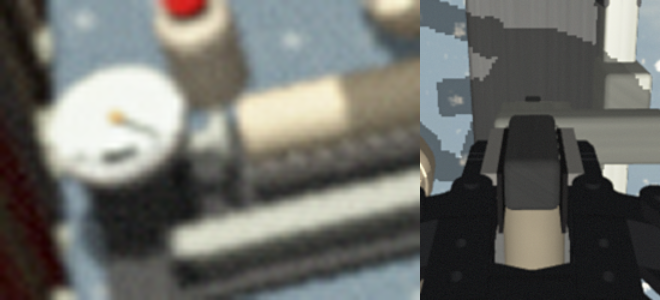

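The side view shows the needle at rest, pointing right and slightly down from the dial hub at (118, 118) of the crop, with the black arc below it at (118, 155). My picture allowance is used up, so I'll read the needle numerically from here.

```bash
cat >> h.py <<'E'
def needle(b):
    g=cv2.cvtColor(b['img'],cv2.COLOR_RGB2GRAY)
    D=onz(b,165+118/6,225+118/6,.091)   # hub
    th=np.arange(-180,180,10);rows=[]
    for rr in (range(5,15),range(15,24)):
        pr=[]
        for t in th:
            v=[]
            for r in rr:
                u=proj(b,D+r*1e-3*np.array([np.cos(np.radians(t)),np.sin(np.radians(t)),0]))
                v.append(cv2.getRectSubPix(g,(1,1),(float(u[0]),float(u[1])))[0,0])
            pr.append(int(np.mean(v)))
        rows.append(pr)
    i=rows[0]
    for t,p,q in zip(th,*rows):
        if -100<=t<=100: print(t,'->',round(.9-np.radians(t),2),p,q)
E
python3 - <<'E'
from h import *
import pickle
b=pickle.load(open('w7.pkl','rb'))[1];needle(b)
E
```

```text
-100 -> 2.65 238 244
-90 -> 2.47 239 244
-80 -> 2.3 240 244
-70 -> 2.12 241 245
-60 -> 1.95 242 244
-50 -> 1.77 243 242
-40 -> 1.6 244 236
-30 -> 1.42 244 209
-20 -> 1.25 244 176
-10 -> 1.07 243 169
0 -> 0.9 242 171
10 -> 0.73 238 180
20 -> 0.55 233 215
30 -> 0.38 225 237
40 -> 0.2 210 227
50 -> 0.03 198 207
60 -> -0.15 204 222
70 -> -0.32 220 242
80 -> -0.5 230 245
90 -> -0.67 238 246
100 -> -0.85 241 245
```

Call:
move_arm(motion="-0.01 0 0 0 0 0 0.1; -0.01 0 0 0 0 0 0.1; -0.01 0 0 0 0 0 0.1; -0.01 0 0 0 0 0 0.1; 0 0 0 0 0 0 0.1; 0 0 0 0 0 0 0.1")

```text
time_s: 16.7
position: [0.5899, -0.1914, 0.1041]
ee_rot: [-3.138, -0.003, 1.573]
force: [-12.2, 9.0, 5.4]
gripper_width: 0.0191
gripper_force: 61.3
```

Call:
move_arm(motion="-0.01 0 0 0 0 0 0.1; -0.01 0 0 0 0 0 0.1; -0.01 0 0 0 0 0 0.1; 0 0 0 0 0 0 0.1; 0 0 0 0 0 0 0.1")

```text
time_s: 17.2
position: [0.59, -0.1944, 0.1041]
ee_rot: [-3.138, -0.003, 1.573]
force: [-11.8, 8.9, 5.9]
gripper_width: 0.019
gripper_force: 61.2
```

Run:
```python
from h import *
b=grab('side','s8.png');needle(b);print(ctrl.sense()['force'])
```

```text
-100 -> 2.65 237 244
-90 -> 2.47 238 244
-80 -> 2.3 240 245
-70 -> 2.12 241 244
-60 -> 1.95 242 244
-50 -> 1.77 243 242
-40 -> 1.6 244 236
-30 -> 1.42 244 209
-20 -> 1.25 244 175
-10 -> 1.07 243 168
0 -> 0.9 243 173
10 -> 0.73 240 179
20 -> 0.55 235 216
30 -> 0.38 225 238
40 -> 0.2 210 226
50 -> 0.03 199 207
60 -> -0.15 205 221
70 -> -0.32 220 242
80 -> -0.5 230 245
90 -> -0.67 238 245
100 -> -0.85 240 245
[-10.88878455   8.77649869   5.91819552]
```

Call:
move_arm(motion="-0.01 0 0 0 0 0 0.1; -0.01 0 0 0 0 0 0.1; -0.01 0 0 0 0 0 0.1; 0 0 0 0 0 0 0.1; 0 0 0 0 0 0 0.1")

```text
time_s: 17.75
position: [0.59, -0.1971, 0.1041]
ee_rot: [-3.138, -0.004, 1.573]
force: [-12.0, 9.8, 5.9]
gripper_width: 0.0191
gripper_force: 61.3
```

Run:
```python
from h import *
b=grab('side');needle(b);print(ctrl.sense()['force'])
```

```text
-100 -> 2.65 238 244
-90 -> 2.47 239 244
-80 -> 2.3 241 244
-70 -> 2.12 242 244
-60 -> 1.95 243 244
-50 -> 1.77 243 242
-40 -> 1.6 244 236
-30 -> 1.42 244 209
-20 -> 1.25 243 175
-10 -> 1.07 240 168
0 -> 0.9 236 170
10 -> 0.73 228 179
20 -> 0.55 215 200
30 -> 0.38 202 205
40 -> 0.2 207 212
50 -> 0.03 222 233
60 -> -0.15 233 243
70 -> -0.32 239 246
80 -> -0.5 242 245
90 -> -0.67 243 244
100 -> -0.85 243 244
[-11.59082059   9.28684079   5.14208719]
```

Call:
move_arm(motion="-0.01 0 0 0 0 0 0.1; -0.01 0 0 0 0 0 0.1; -0.01 0 0 0 0 0 0.1; -0.005 0 0 0 0 0 0.1; 0 0 0 0 0 0 0.1; 0 0 0 0 0 0 0.1")

```text
time_s: 18.4
position: [0.5901, -0.2001, 0.1041]
ee_rot: [-3.138, -0.005, 1.573]
force: [-11.1, 11.7, 6.3]
gripper_width: 0.0187
gripper_force: 61.3
```

Run:
```python
from h import *
b=grab('side');needle(b);print(ctrl.sense()['force'])
```

```text
-100 -> 2.65 234 244
-90 -> 2.47 235 244
-80 -> 2.3 237 244
-70 -> 2.12 238 245
-60 -> 1.95 239 244
-50 -> 1.77 238 242
-40 -> 1.6 236 235
-30 -> 1.42 232 209
-20 -> 1.25 225 175
-10 -> 1.07 215 158
0 -> 0.9 201 144
10 -> 0.73 211 152
20 -> 0.55 229 209
30 -> 0.38 239 239
40 -> 0.2 243 240
50 -> 0.03 244 240
60 -> -0.15 244 243
70 -> -0.32 244 245
80 -> -0.5 244 245
90 -> -0.67 244 245
100 -> -0.85 243 244
[-11.66347969  12.73007374   5.35614727]
```

Call:
move_arm(motion="0 0 0 0 0 0 0.55; 0 0 0 0 0 0 0.55; 0 0 0 0 0 0 0.55; 0 0 0 0 0 0 0.55; 0 0 -0.2 0 0 0 0.55; 0 0 -0.3 0 0 0 0.55; 0 0 -0.4 0 0 0 0.55; 0 0 0 0 0 0 0.55")

```text
time_s: 19.25
position: [0.5935, -0.2041, 0.1999]
ee_rot: [3.131, 0.004, 1.571]
force: [0.4, 0.4, 1.3]
gripper_width: 0.0471
gripper_force: 0.0
```

Run:
```python
from h import *
b=grab('side');needle(b);d=grab('wrist','w9.png');s=ctrl.sense();print(s['position'],s['force'])
for y in(-.21,-.34): print(proj(d,[.591,y,.0735]))
```

```text
-100 -> 2.65 234 245
-90 -> 2.47 235 245
-80 -> 2.3 237 245
-70 -> 2.12 238 245
-60 -> 1.95 239 244
-50 -> 1.77 238 243
-40 -> 1.6 236 237
-30 -> 1.42 232 211
-20 -> 1.25 226 178
-10 -> 1.07 216 160
0 -> 0.9 202 145
10 -> 0.73 212 155
20 -> 0.55 229 210
30 -> 0.38 240 239
40 -> 0.2 243 241
50 -> 0.03 244 241
60 -> -0.15 244 243
70 -> -0.32 244 246
80 -> -0.5 244 245
90 -> -0.67 245 245
100 -> -0.85 244 245
[ 0.59212185 -0.20350167  0.19398907] [-0.30778886  0.9062906  -0.54108538]
[318.85994555 201.44382624]
[319.25441329 328.21820365]
```

The needle holds at about 0.9 rad with the jaw let go, so I'm handing in.

```bash
python3 -c "
from workcell import ctrl;print(ctrl.hand_in())"
```

```text
the job is handed in; nothing more can be done
None
```

The longest post lies in the V rail between the anvil and the jaw, the jaw is let go, and the needle reads about 0.9 rad, inside the black arc; the job is handed in, but no verdict came back.

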